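Reset a swivel vise to its 30-degree mark

ROBOT

A 6-joint arm with a two-finger parallel gripper is mounted at the origin on the work surface; the furniture and walls round the work are solid. World frame = base frame: x ahead of the robot, y to its left, z up, the work surface at z = 0. Lengths are in m, angles in rad, forces in N, time in s.
With the tool pointing down it reaches from about 0.275 to 0.875 m from the base axis. Payload 12.5 kg.
Tool frame: the origin (TCP) lies on the centre line of the jaws, within the pads' length; the fingertips stand r.finger_overhang ahead of it and the grasp point (between the pads) lies 3 mm ahead of it (r.finger_overhang is the distance from the TCP to the fingertips, in m); z points along the fingers, y is the line along which they close (so a half turn about z gives the same grasp; the last joint's range is limited). The gripper opens to 85 mm and grips with 20 to 120 N. Pads are 22 mm wide; open, the fingers measure 114 mm over their backs; the gripper's body (76 mm by 85 mm) begins 54 mm behind the grasp point. The pads swing forward as they close: fully open they stand 13 mm farther back than shut.
Start: joints at [-1.343, 0.351, 1.652, -0, 1.139, -0.085], TCP at [0.169, -0.523, 0.253] pointing down, gripper open.
Joint ranges: [-2.75, 2.75], [-0.79, 2.1], [0.01, 2.65], [-1.57, 4.71], [0.07, 3.14], [-2.87, 2.87]. Speed limits (rad/s): [2.22, 2.22, 2.79, 3.14, 3.14, 3.14].

INTERFACE

Orientations are given as a unit quaternion [x, y, z, w].
In Python, from cell import r, optics gives the robot as it stands. The module is installed in compiled form; this text tells all that it offers. Calls block until the motion is done:
- r.move_to(position, orientation): joint-space move of the TCP to a pose.
- r.move_linear(position, rot=None, vel=0.15): straight line of the TCP; rot=None keeps the orientation; vel is the mean speed in m/s.
- r.set_joints(angles): joint-space move.
- r.set_gripper(opening, squeeze=None): opening from 0.0 (shut) to 1.0 (fully open); squeeze is the grip in N (None keeps the last); returns when the fingers have stopped.
- r.sleep(seconds).
- r.inverse_kinematics(position, orientation): joint angles nearest the present ones, or None.
- optics.get_image(name): name is "scene" or "top" or "wrist"; returns a dict with "pixels" (400x640x3 uint8, red, green, blue), "depth" (400x640 float32, m along the optical axis (not along the pixel's ray), 0 where there is no reading), "fx", "fy", "cx", "cy" (pixels), "D" ([k1, k2, p1, p2, k3] as OpenCV has them; the pictures are not rectified), "camera_from_world" (4x4, takes a point from world to camera coordinates); the wrist camera has in their place "mount" (4x4, takes a point from camera to tool coordinates, whose origin is the TCP and whose axes are the flange's). Camera axes: x right, y down, z forward; pixel columns grow to the right and rows downward; lengths in m; the calibration is good to about 2 mm. A picture is of the moment at which its call begins: read the wrist's pose just before it.
A pose or a line that the arm cannot do raises r.PlanningError and nothing moves.
- r.hand_in(): hands the job in; it is judged then, once.
Readings, each from a call of its own:
- r.current_t(): time.
- r.current_q(): joint angles.
- r.current_qvel(): joint speeds.
- r.current_effort(): joint torques, N m.
- r.current_tool_pos(): TCP position.
- r.current_ee_rot(): TCP orientation.
- r.current_contact_force(): force on the tool from outside, world axes, zero at the start.
- r.current_torque(): the same for the moment, N m.
- r.current_opening(): opening from 0.0 (shut) to 1.0 (fully open).
- r.current_finger_force(): force on a finger pad.
Only numpy, scipy, OpenCV 4.12 (cv2) and the standard library are available. Lean on these libraries where they do the work, as an engineer would, in place of code of your own. Each camera call takes 0.05 s, during which the arm holds its last target. There are 200 camera calls.

TASK

The block in the small swivel vise is to be worked at 30 degrees: slacken the swivel clamp by its ball lever, turn the vise clockwise (seen from above) until its index line stands at the 30-degree mark, the next long mark after zero, and tighten the lever again, firmly but without forcing it, so that the vise stays locked at the mark. Do not force the vise round while the clamp is tight, and leave the other things on the bench where they lie.

Things in the scene. Their poses are not given: they have to be found in the camera images.
- swivel_base: round cast base, 180 mm across, 22 mm high, bolted to the bench by three lugs (to 118 mm from the centre, 21 mm high). Origin: centre of its underside, on the swivel axis; x points away from the robot, y to the left (turned by its yaw). A bright ring on top has black marks on the +y side: short ones every 5 degrees, long ones every 30 degrees from -60 to 60.
- mark_0 (a point): middle of the zero mark, the middle one of the five long marks, on the ring 73 mm from the swivel axis along +y of the base, 22 mm above the bench
- mark_30 (a point): middle of the 30-degree mark: the next long mark clockwise from zero (towards +x of the base), 73 mm from the swivel axis, 60 degrees from the base's +x towards +y
- swivel (a joint): angle of the vise on its base about the upright axis, rad: 0 with the index line at the zero mark, positive anticlockwise from above; the 30-degree mark is -0.5236. Range -1 to 1. With the clamp slack it turns against about 0.35 N m of steady friction and stays where it is left.
- small_vise: the small blue vise that turns on the base: origin on the swivel axis 22 mm above the bench; x along the vise towards its anvil, y to the left, z up. Round steel flange 124 mm across, its top 36 mm above the bench. Screw and tommy bar at the -x end to x = -0.118, up to 121 mm above the bench. Jaws 64 mm wide, x = -0.050 to 0.034, tops 115 mm above the bench.
- anvil_end (a point): on the anvil's flat top, at x = 0.076, y = 0 of small_vise, 100 mm above the bench, axes as small_vise. The anvil is a block 44 mm wide across y, from x = 0.034 to 0.098, its underside 63 mm above the bench; it can be pinched across y from above to swing the vise.
- index_line (a point): outer end of the index line on the flange, 60 mm from the swivel axis along +y of the vise, 36 mm above the bench
- held_block: steel block 45 x 75 x 18 mm gripped in the vise jaws (it belongs to the vise here and does not come out), its top 130 mm above the bench
- clamp_lever (a joint): turn of the clamp lever about its upright quick screw, rad: within 0.03 of 0 at the start (tight), positive anticlockwise from above, which slackens (the lever rises 4 mm per rad); clockwise tightens. Range -1.0 to 1.1. 0.9 rad anticlockwise from the start surely frees the vise; breaking loose takes 2 to 16 N at the ball; slack, it turns with about 1 N. It stays where it is released.
- lever_axis (a point): point on the lever's upright turning axis, 85 mm above the bench (as high as the ball), 80 mm from the swivel axis at -110 degrees from the base's +x: on the rim, to the robot's right
- lever_ball (a point): centre of the black ball, 25 mm across, on the end of the lever, 85 mm from the lever's axis and 85 mm above the bench at the start; x along the lever, outward. The arm behind it is a 12 mm rod that falls towards the hub. Nothing above 35 mm stands within 60 mm of its path.
- clamp_dog: dark steel strap, 60 x 24 x 10 mm, under the lever's hub; its nose presses on the vise's worn flange: at the new angle the lever must go up to 0.7 rad farther clockwise than it stood, and only the push tells. After the bite the push at the ball (fingers loose round it) grows by 20 to 25 N per rad: under 8 N is too loose, 9 to 11 N is firm, over 12 N too much, over 17 N overloads the clamp.
- spanner: combination spanner, 35 x 224 x 8 mm, lying on the bench; not to be moved. Origin: centre of its underside
- steel_square: try square, 168 x 100 x 17 mm, lying flat; not to be moved. Origin: centre of its underside
- file: flat file with wooden handle, 27 x 318 x 20 mm; not to be moved. Origin: centre of its underside
- packing_block: beech block, 48 x 105 x 32 mm; not to be moved. Origin: centre of its underside
- hex_bolt: hexagon bolt, 21 x 68 x 19 mm, lying; not to be moved. Origin: centre of its underside
- hex_nut: hexagon nut, 24 x 27 x 13 mm; not to be moved. Origin: centre of its underside
- hexagon_bar: offcut of hexagon bar, 24 x 100 x 21 mm; not to be moved. Origin: centre of its underside

How it is judged:
On the way, in this order (a step that is already met when the one before it is completed fails the run):
1. the swivel clamp is slack (the dog no longer presses on the flange) (contact force between clamp_dog and small_vise below 3 N), for 0.2 s.
2. with the clamp slack, the vise is turned to within 2 degrees of the 30-degree mark (value of joint swivel between -0.5586 and -0.4886 rad and contact force between clamp_dog and small_vise below 20 N), for 0.2 s.
3. the clamp is tight again (over 80 N on the flange) (contact force between clamp_dog and small_vise above 80 N), for 0.2 s.
At the end, for the whole second after the job is handed in: The vise stands still within 2 degrees of the 30-degree mark and the clamp holds it: the dog presses on the flange with 80 to 125 N (about 8 to 12.5 N at the lever ball) and the lever rests (value of joint swivel between -0.5586 and -0.4886 rad and contact force between clamp_dog and small_vise between 80 and 125 N and velocity of joint swivel between -0.02 and 0.02 rad/s and velocity of joint clamp_lever between -0.05 and 0.05 rad/s); the robot touches nothing.
It fails at once if the clamp is overloaded (more than 175 N on the flange) (contact force between clamp_dog and small_vise above 175 N).
It fails at once if the vise is forced round while the clamp is tight (faster than 0.2 rad/s with over 30 N on the flange) (contact force between clamp_dog and small_vise above 30 N and (velocity of joint swivel above 0.2 rad/s or velocity of joint swivel below -0.2 rad/s)).
It fails at once if one of the seven loose things on the bench is pushed more than 20 mm away (distance of any of spanner, steel_square, file, packing_block, hex_bolt, hex_nut, hexagon_bar from where it was at the start of the episode above 0.02 m).
It also fails if it takes over 64 s, if anything falls off the work surface, if the arm or the gripper's body presses on something with over 40 N, if the wrist force passes 120 N, or if a joint passes its speed limit or range.

## Working session

There is one attempt and no reset: what is moved stays moved. The work goes in short steps, each a Python script; the robot and the scene stay as the last script left them, time stands still between calls to the robot, and variables do not carry over. Pictures are saved under pics/ and viewed, at most 10 in all, crops included, and the job is handed in when it is done.

```bash
mkdir -p pics; cat > h.py <<'E'
import numpy as np, cv2
from cell import r, optics
def px2w(im,u,v,z=None,d=None):
    K=np.array([[im['fx'],0,im['cx']],[0,im['fy'],im['cy']],[0,0,1.]])
    n=cv2.undistortPoints(np.array([[[u,v]]],float),K,np.array(im['D'],float))[0,0]
    T=np.linalg.inv(np.array(im['camera_from_world'])) 
    o=T[:3,3]; ray=T[:3,:3]@np.array([n[0],n[1],1.])
    s=d if z is None else (z-o[2])/ray[2]
    return o+s*ray
E
python3 - <<'E'
from h import *
import pickle
for n in("top","scene"):
    im=optics.get_image(n); pickle.dump(im,open(n+'.pkl','wb'))
    cv2.imwrite(f'pics/{n}.png',im['pixels'][:,:,::-1])
print(r.finger_overhang,r.current_t(),r.current_tool_pos(),r.current_ee_rot(),r.current_contact_force())
E
```

```text
0.022 0.1 [ 0.16920485 -0.52303333  0.25278366] [ 9.87797971e-01  1.55739746e-01 -4.60343353e-05 -5.46321963e-04] [ 0.62962963  1.1304222  -0.36276711]
```

View pics/top.png

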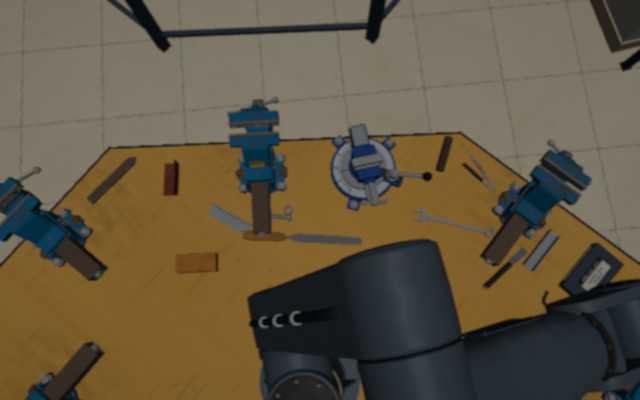

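View pics/scene.png

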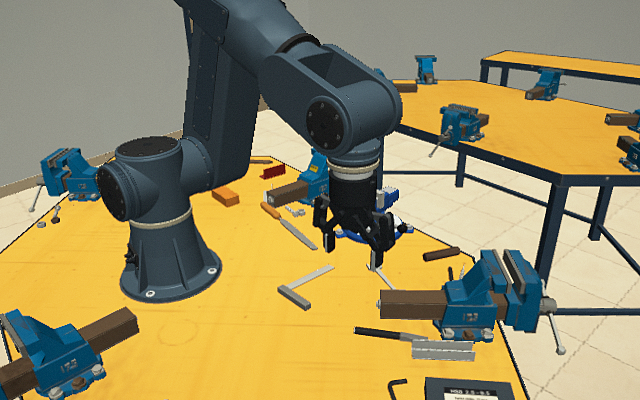

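The top view shows the swivel vise at about (363,170), its anvil end at (358,132), and the black ball at (427,176). I'll enlarge that area.

```bash
python3 - <<'E'
from h import *
import pickle
im=pickle.load(open('top.pkl','rb'))
c=im['pixels'][115:220,315:445,::-1]
cv2.imwrite('pics/c1.png',cv2.resize(c,None,fx=6,fy=5.7,interpolation=cv2.INTER_CUBIC))
print(px2w(im,427,176.5,.085),px2w(im,363,170,.022), px2w(im,358,132,.1), im['depth'][176,427])
T=np.array(im['camera_from_world']);print(T)
E
```

```text
[ 0.51120047 -0.29878834  0.085     ] [ 0.54450265 -0.13919695  0.022     ] [ 0.62527453 -0.1215824   0.1       ] 1.2014877
[[ 0.00362956 -0.99999197 -0.00170142 -0.0462215 ]
 [-0.98185266 -0.0032411  -0.18961762  0.45291883]
 [ 0.18961058  0.00235877 -0.98185654  1.20312562]
 [ 0.          0.          0.          1.        ]]
```

View pics/c1.png

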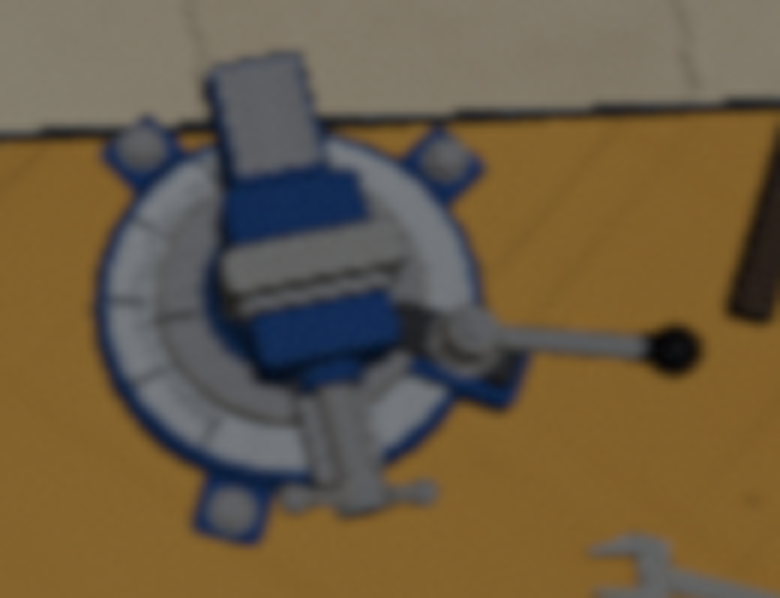

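Zero mark at crop (125,300), 30 mark at (150,222), index line at (178,315), ball at (673,348). Next, a close look from the wrist camera.

```bash
cat >> h.py <<'E'
from scipy.spatial.transform import Rotation as R
def Q(psi): return np.array([np.cos(psi/2),np.sin(psi/2),0,0])
def wrist():
    p,q=np.array(r.current_tool_pos()),r.current_ee_rot()
    im=optics.get_image('wrist')
    T=np.eye(4);T[:3,:3]=R.from_quat(q).as_matrix();T[:3,3]=p
    im['camera_from_world']=np.linalg.inv(T@np.array(im['mount']))
    return im
E
python3 - <<'E'
from h import *
import pickle
print(optics.get_image('wrist')['mount'])
r.move_to([0.50,-0.19,0.38],Q(np.radians(85)))
print(r.current_t(),r.current_q())
im=wrist(); pickle.dump(im,open('w1.pkl','wb'))
cv2.imwrite('pics/w1.png',cv2.resize(im['pixels'][:,:,::-1],(800,500)))
print(np.linalg.inv(im['camera_from_world'])[:3,3])
E
```

```text
[[ 3.56137899e-04 -9.60706068e-01 -2.77567512e-01  6.96362297e-02]
 [ 9.99999743e-01  1.69458486e-04  6.96544097e-04  2.61050763e-04]
 [-6.22137970e-04 -2.77567689e-01  9.60705882e-01 -1.20744018e-01]
 [ 0.00000000e+00  0.00000000e+00  0.00000000e+00  1.00000000e+00]]
1.925 [-4.51557219e-01  2.22626513e-01  1.51159452e+00 -1.81013113e-04
  1.40787457e+00 -3.62764227e-01]
[ 0.50541489 -0.1211298   0.50043138]
```

View pics/w1.png

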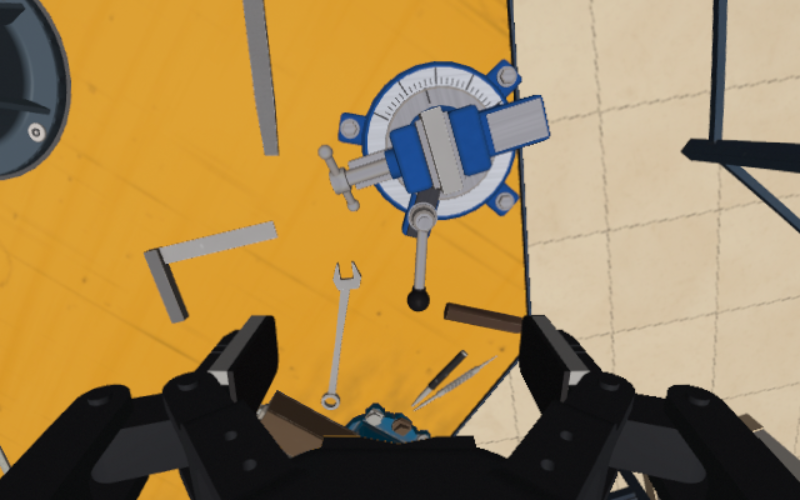

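Wrist view: ball at (418,299), lever hub at (424,216), vise anvil at (515,120), and the scale along the top of the ring near (436,80). I'll crop it closer.

```bash
python3 - <<'E'
from h import *
import pickle
im=pickle.load(open('w1.pkl','rb'))
c=im['pixels'][45:190,265:445,::-1]
cv2.imwrite('pics/c2.png',cv2.resize(c,None,fx=4,fy=4,interpolation=cv2.INTER_CUBIC))
print(px2w(im,334.4,239.2,.085))
E
```

```text
[ 0.51105699 -0.29979412  0.085     ]
```

View pics/c2.png

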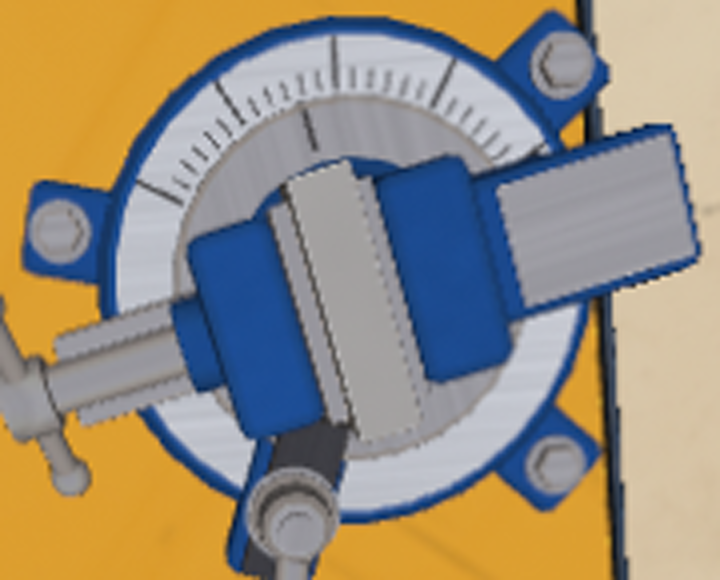

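```bash
python3 - <<'E'
from h import *
import pickle
from scipy.optimize import least_squares
im=pickle.load(open('w1.pkl','rb'))
f=lambda u,v,z: px2w(im,265+(u+.5)/4-.5,45+(v+.5)/4-.5,z)[:2]
M=[f(*p,.022) for p in [(158,193),(231,102),(336,62),(443,82)]]
A=np.radians([150,120,90,60])
def res(p,a=A): return np.ravel([np.array(p[:2])+.073*np.array([np.cos(x+p[2]),np.sin(x+p[2])])-m for x,m in zip(a,M)])
s=least_squares(res,[.544,-.14,0]);print(s.x,np.degrees(s.x[2]),s.fun.round(4))
B=[f(*p,.024) for p in [(60,230),(563,64),(557,463)]]
print('bolts',B,[np.hypot(*(b-s.x[:2])) for b in B],[np.degrees(np.arctan2(*(b-s.x[:2])[::-1])) for b in B])
i=f(305,107,.036);i2=f(314,150,.036);c=s.x[:2]
print('idx',i-c,np.hypot(*(i-c)),np.degrees(np.arctan2(*(i-c)[::-1])-s.x[2])-90, np.degrees(np.arctan2(*(i-i2)[::-1])))
an=np.array([f(*p,.1) for p in [(500,187),(668,133),(693,254),(527,305)]]);print('anvil',an-c, np.degrees([np.arctan2(*(an[1]-an[0])[::-1]),np.arctan2(*(an[2]-an[3])[::-1])]))
t=s.x[2]-np.radians(110);lx=c+.08*np.array([np.cos(t),np.sin(t)]);print('lever',lx)
b=np.array([.5111,-.2993]);print(b-lx,np.hypot(*(b-lx)),np.degrees(np.arctan2(*(b-lx)[::-1])))
E
```

```text
[ 0.55081023 -0.14039905  0.00534278] 0.30611901772737415 [ 0.0009  0.0005 -0.0004 -0.0002 -0.0005 -0.0001  0.     -0.0002]
bolts [array([ 0.45138165, -0.11402931]), array([ 0.62758163, -0.07445264]), array([ 0.62232039, -0.21124848])] [np.float64(0.1028659628418775), np.float64(0.101206596056812), np.float64(0.1006645158298172)] [np.float64(165.14638117049515), np.float64(40.662481263472365), np.float64(-44.73407670861167)]
idx [-0.01238819  0.05828104] 0.059583106400289604 11.694045652122952 98.25951874043409
anvil [[ 0.03804541  0.02616131]
 [ 0.08728677  0.03732783]
 [ 0.09458673  0.00259303]
 [ 0.04491419 -0.00820218]] [12.77693967 12.26127806]
lever [ 0.52385065 -0.21571957]
[-0.01275065 -0.08358043] 0.08454742851920392 -98.67390919281071
```

Base yaw is about 0.3°, with its centre at (0.551,-0.140). The vise stands at about +12° and the lever points at -98.7°. Next: go to the ball and slacken it.

```bash
cat >> h.py <<'E'
C=np.array([.5508,-.1404]); LX=np.array([.5239,-.2157]); PHI0=np.radians(-98.7); RL=.0848
def ball(th,dz=0):
    a=PHI0+th
    return np.array([*(LX+RL*np.array([np.cos(a),np.sin(a)])),.086+.004*th+dz]), Q(a+np.pi)
def ft(th,n=8):
    F=[]
    for _ in range(n): r.sleep(.02); F.append(r.current_contact_force())
    a=PHI0+th; F=np.mean(F,0)
    return F@np.array([-np.sin(a),np.cos(a),0]),F
E
python3 - <<'E'
from h import *
r.set_gripper(.5)
p,q=ball(0,.1); r.move_to(p,q)
p,q=ball(0); r.move_linear(p,vel=.12)
r.set_gripper(.37)
print(r.current_t(),r.current_opening(),r.current_finger_force(),ft(0))
for th in np.arange(.1,1.01,.1):
    p,q=ball(th); r.move_linear(p,q,vel=.08)
    f,F=ft(th,2); print(round(th,2),round(f,2),F.round(2),np.round(r.current_t(),1))
im=wrist(); cv2.imwrite('pics/w2.png',im['pixels'][:,:,::-1])
E
```

```text
4.6083 0.367930752168817 0.0 (np.float64(-0.14138889492313036), array([-0.141255  ,  0.01163018,  0.02049307]))
0.1 -0.62 [-0.59  0.6   0.13] 5.0
0.2 -0.25 [-0.25 -0.01 -0.28] 5.3
0.3 0.25 [0.18 0.48 0.22] 5.6
0.4 0.35 [0.14 0.87 0.26] 5.9
0.5 0.11 [0.02 0.29 0.  ] 6.2
0.6 -0.18 [-0.3   0.19 -0.49] 6.5
0.7 -0.64 [-0.42 -0.53  0.29] 6.8
0.8 0.13 [ 0.03  0.18 -0.27] 7.1
0.9 0.5 [ 0.31  0.39 -0.16] 7.4
1.0 0.31 [ 0.53 -0.05  0.46] 7.7
```

View pics/w2.png

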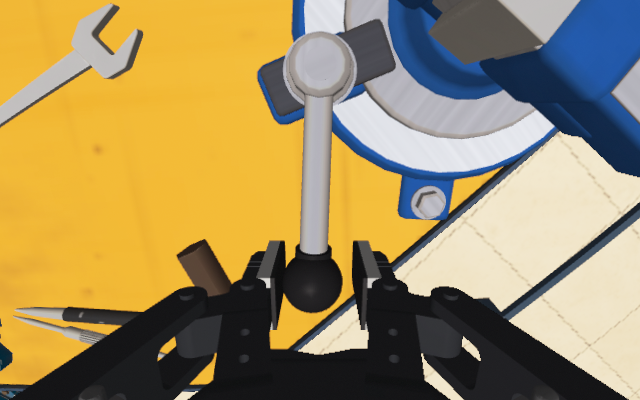

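The ball sits between the fingers and the lever has swung to about 0.95 rad. Next: grip the anvil and swing the vise.

```bash
cat >> h.py <<'E'
def anv(a,dz=0): return np.array([*(C+.080*np.array([np.cos(a),np.sin(a)])),.089+dz]),Q(a)
E
python3 - <<'E'
from h import *
p,q=ball(.975); r.move_linear(p,q,vel=.08)
r.set_gripper(.55)
p,q=ball(.975,.11); r.move_linear(p,q,vel=.2)
a0=np.radians(12.2)
p,q=anv(a0,.11); r.move_to(p,q); r.set_gripper(.8)
p,q=anv(a0); r.move_linear(p,vel=.12)
print(r.current_t(),ft(0)[1].round(2))
r.set_gripper(0,20); print(r.current_opening(),ft(0)[1].round(2),r.current_finger_force())
a1=np.radians(-29.7)
for a in np.linspace(a0,a1,8)[1:]:
    p,q=anv(a); r.move_linear(p,q,vel=.06)
    print(np.degrees(a).round(1),np.round(r.current_contact_force(),1),np.round(r.current_torque(),2),round(r.current_t(),1))
r.set_gripper(.8)
p,q=anv(a1,.29); r.move_linear(p,vel=.2)
p=np.array([.53,-.19,.38]); r.move_to(p,Q(np.radians(85)))
print(r.current_t())
im=wrist(); import pickle; pickle.dump(im,open('w3.pkl','wb'))
cv2.imwrite('pics/c3.png',cv2.resize(im['pixels'][30:180,200:400,::-1],None,fx=4,fy=4,interpolation=cv2.INTER_CUBIC))
E
```

```text
12.4417 [-0.01  0.07 -0.06]
0.5115779697114989 [-1.09  2.21  5.58] 20.435761213302612
6.2 [-1.8  1.1  5.5] [ 0.25  0.39 -0.43] 13.3
0.2 [-1.5  0.5  5.8] [ 0.34  0.39 -0.47] 13.6
-5.8 [-2.2  0.5  6.7] [ 0.3   0.39 -0.41] 13.9
-11.7 [-2.5  0.5  6.6] [ 0.44  0.42 -0.44] 14.2
-17.7 [-2.5  2.6  8. ] [ 0.47  0.46 -0.39] 14.5
-23.7 [-3.1  2.4  6.7] [ 0.5   0.46 -0.38] 14.8
-29.7 [-3.5  2.9  7.1] [ 0.54  0.41 -0.38] 15.1
18.8583
```

View pics/c3.png

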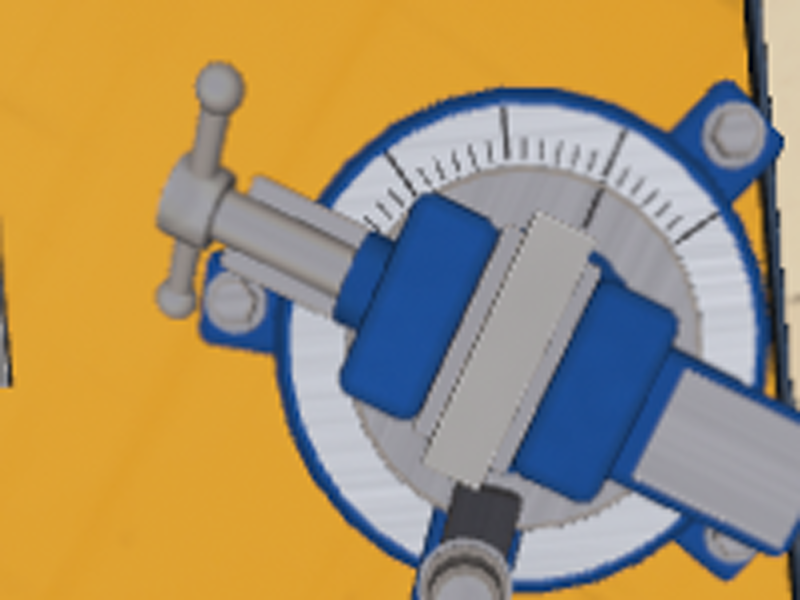

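The index line (603,180)-(587,222) runs on from the 30 mark (626,132)-(605,177). I'll put numbers to it.

```bash
python3 - <<'E'
from h import *
import pickle
from scipy.optimize import least_squares
im=pickle.load(open('w3.pkl','rb'))
f=lambda u,v,z: px2w(im,200+(u+.5)/4-.5,30+(v+.5)/4-.5,z)[:2]
M=[f(*p,.022) for p in [(401,172),(504,132),(616,153),(698,228)]]
A=np.radians([120,90,60,30])
def res(p): return np.ravel([p[:2]+.073*np.array([np.cos(x+p[2]),np.sin(x+p[2])])-m for x,m in zip(A,M)])
s=least_squares(res,[.55,-.14,0]);c=s.x[:2];print(s.x,np.degrees(s.x[2]),s.fun.round(4))
i=f(604,180,.036);i2=f(587,224,.036)
for cc in(c,C): print(np.hypot(*(i-cc)),np.degrees(np.arctan2(*(i-cc)[::-1])-s.x[2])-90)
print(np.degrees(np.arctan2(*(i-i2)[::-1])-s.x[2])-90)
E=[f(*p,.1) for p in[(690,368),(800,415),(632,478),(778,550)]]
print([np.degrees(np.arctan2(*(b-a)[::-1])) for a,b in((E[0],E[1]),(E[2],E[3]))])
E
```

```text
[ 0.55057705 -0.14025919 -0.00059498] -0.0340898907409423 [ 0.0003 -0.0001  0.0006 -0.0002 -0.0004  0.0001 -0.0005  0.0002]
0.06197158710456784 -29.90963881666248
0.06198287667241376 -29.666091756920487
-25.918122740556555
[np.float64(-27.09435122963387), np.float64(-30.74192913173887)]
```

The vise stands at -29.8°, which is within tolerance. Now to tighten the lever while measuring the push.

```bash
python3 - <<'E'
from h import *
r.set_gripper(.5)
p,q=ball(.955,.11); r.move_to(p,q)
p,q=ball(.955); r.move_linear(p,vel=.12)
r.set_gripper(.37)
b=ft(.955,15)[0]; print('base',b,r.current_t())
th=.955; f=0; L=[]
while r.current_t()<48 and th>-.95:
    st=.1 if f<3 else .06 if f<6.5 else .03 if f<8.8 else .015
    th-=st
    p,q=ball(th); r.move_linear(p,q,vel=.05 if f<3 else .03)
    f,F=ft(th,5 if f<3 else 15); f-=b
    print(round(th,3),round(f,2),F.round(1),round(r.current_t(),1))
    if f>9.5: break
E
```

```text
base 0.020061854729704558 21.7833
0.855 -0.11 [-0.1 -0.   0.3] 22.2
0.755 0.01 [-0.1  0.2  0. ] 22.6
0.655 0.02 [ 0.2 -0.3  0. ] 23.0
0.555 0.17 [ 0.1  0.1 -0.1] 23.4
0.455 -0.12 [-0.2  0.2  0.2] 23.8
0.355 -0.04 [-0.1  0.2  0.2] 24.2
0.255 -0.04 [-0.   0.1  0.2] 24.6
0.155 0.14 [ 0.2 -0.7 -0.1] 25.0
0.055 0.09 [ 0.1 -0.2  0.5] 25.4
-0.045 0.19 [ 0.2 -0.  -0.2] 25.8
-0.145 1.12 [ 1.1 -0.2  0.6] 26.2
-0.245 3.71 [4.1 0.2 1. ] 26.6
-0.305 4.59 [5.2 0.  1.4] 27.1
-0.365 5.43 [ 6.2 -0.2  1.5] 27.7
-0.425 6.93 [ 7.8 -0.8  1.3] 28.3
-0.455 8.39 [ 9.3 -1.4  0.5] 28.8
-0.485 9.33 [10.2 -2.  -0.1] 29.3
-0.5 9.17 [10.  -2.   0.2] 29.8
-0.515 9.59 [10.4 -2.3  0.1] 30.3
```

The push is 9.6 to 10.5 N, which is firm. Now to back off, open, lift clear and check.

```bash
python3 - <<'E'
from h import *
import pickle
th=-.515+.035
p,q=ball(th); r.move_linear(p,q,vel=.03); print(ft(th,6))
r.set_gripper(.55)
p,q=ball(th,.29); r.move_linear(p,vel=.15); print(ft(th,6)[1])
r.move_to([.53,-.19,.38],Q(np.radians(85)))
im=wrist(); pickle.dump(im,open('w4.pkl','wb')); print(r.current_t())
cv2.imwrite('pics/c4.png',cv2.resize(im['pixels'][30:230,200:400,::-1],None,fx=3,fy=3,interpolation=cv2.INTER_CUBIC))
E
```

```text
(np.float64(3.1867194045314293), array([ 2.72035894, -1.67879593,  1.44470006]))
[-0.21355614  0.09347937 -0.32902316]
33.6833
```

View pics/c4.png

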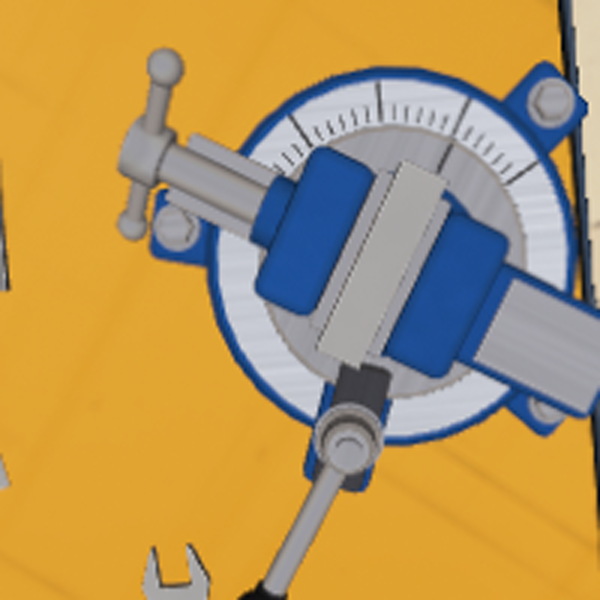

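The index line is still on the 30 mark, the lever rests where I left it, and the gripper is clear. Handing in.

```bash
python3 -c "
from h import *
print(r.hand_in())"
```

```text
the job is handed in; nothing more can be done
None
```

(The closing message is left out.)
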